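# Pop and open the wide cuvette holder

### The arm

A 6-joint arm with a two-finger parallel gripper is mounted at the origin on the work surface. World frame = base frame: x ahead of the robot, y to its left, z up, the work surface at z = 0. Lengths are in m, angles in rad, forces in N, time in s.
With the tool pointing down it reaches from about 0.225 to 0.875 m from the base axis. Payload 3.4 kg.
Tool frame: the origin (TCP) lies between the finger pads; the fingertips stand 8 mm ahead of it and the grasp point (between the pads) lies 11 mm behind it; z points along the fingers, y is the line along which they close (so a half turn about z gives the same grasp; the last joint's range is limited). The gripper opens to 85 mm and grips with 20 to 120 N. Pads are 22 mm wide; open, the fingers measure 114 mm over their backs; the gripper's body (76 mm by 85 mm) begins 54 mm behind the grasp point. The pads swing forward as they close: fully open they stand 13 mm farther back than shut.
Start: joints at [-1.417, 0.276, 1.505, -0, 1.361, -0.121], TCP at [0.156, -0.553, 0.239] pointing down, gripper open.
Joint ranges: [-2.89, 2.89], [-0.75, 2.08], [0.22, 2.7], [-1.18, 4.32], [0.11, 2.71], [-2.7, 2.7]. Speed limits (rad/s): [2.57, 2.57, 3.14, 3.14, 3.14, 3.14].

### API

Orientations are given as a unit quaternion [w, x, y, z].
In Python, from rig import manip gives the robot as it stands.
- The arm moves only by the tool move_arm, never from a script. Its argument "deltas" is a list that holds one entry, the list of rows, each a list of 5 numbers: the shift along the tool's x, y, z normalised to -1 to 1, where 1 is 80 cm, then the turn about the tool's z normalised to -1 to 1, where 1 is 120 degrees, then the closure, from -1 (fully open) to 1 (shut). In form: [[[tx, ty, tz, twist, grip], ...]]. A call has 1 to 12 rows; each row is the pose to reach, as a shift and turn from the pose commanded when the call began, along the tool's axes at that moment; what a row does not reach only later rows make up. A row lasts 1/10 s, in which the tool goes at most 50 mm and 8.59 degrees, less where a joint would pass 70% of its speed; a pose out of reach is approached as far as the arm can. A call with a number of a shift or a turn outside -1 to 1 is refused whole. A call with a gripper value outside its range is refused whole. The fingers move at their own pace and stop on an object; "squeeze" is the grip in N (left out, the last holds). Time passes only in rows, so rows that repeat a pose let the fingers close. It gives the time, the measured TCP pose, the force, the opening and the grip force at its end, in the units of the state.
- manip.get_state(): the state, without advancing time (a new reading comes with each control period).
- manip.get_image(name): name is "side" or "top" or "wrist"; returns the picture (400x640x3 uint8, red, green, blue); there is no depth.
- manip.camera_params(name): a dict with "fx", "fy", "cx", "cy" (pixels), "dist" ([k1, k2, p1, p2, k3] as OpenCV has them; the pictures are not rectified), "R" (3x3) and "t" (3): a world point X has camera coordinates R X + t; the wrist camera has in their place "tool_from_camera" (4x4, takes a point from camera to tool coordinates, whose origin is the TCP and whose axes are the flange's). Camera axes: x right, y down, z forward; pixel columns grow to the right and rows downward; lengths in m; the calibration is good to about 2 mm. A picture is of the moment at which its call begins: read the wrist's pose just before it. camera_params takes no time and is no camera call.
- manip.sign_off(): hands the job in; it is judged then, once.
The state is a dict: "clock": time; "qpos": joint angles; "qd": joint speeds; "effort": joint torques, N m; "position": TCP position; "ee_rot": TCP orientation; "contact_force": force on the tool from outside, world axes, zero at the start; "moment": the same for the moment, N m; "width": finger opening in m; "gripper_force": force on a finger pad.
Only numpy, scipy, OpenCV 4.12 (cv2) and the standard library are available. Lean on these libraries where they do the work, as an engineer would, in place of code of your own. Each camera call takes 0.05 s, during which the arm holds its last target. There are 200 camera calls.

### The job

Open the wider of the two cuvette holders: press down its front release tab so that the spring lifts the lid ajar, then push the lid all the way back, past upright, until it rests open by itself. Only touch and push with the fingertips, pick nothing up; keep the narrower holder shut and leave the glassware and other things standing where they are.

Things in the scene. Friction and masses are not known exactly. Their poses are not given: they have to be found in the camera images.
- wide_unit: The wider cuvette holder, fixed, pale, 120 mm wide; origin under it at table height; x from its front to its back, y across, z up. A 60 mm high block reaches from 50 mm before the origin to 80 mm behind it, and in front of that a 20 mm high step, 70 mm deep, under the tab. The two holders may swap places and are turned by up to 17 degrees.
- wide_hinge (a point): Middle of the wide lid's hinge line, 62 mm above the table, 50 mm behind the holder's origin; does not move; axes as the holder's, y along the hinge. The dark lid, 100 mm deep, 114 mm wide, 10 mm thick, lies flat on the block, hinged along its back lower edge.
- wide_press (a point): Middle of the ribbed part of the wide holder's release tab, on its upper face: 45 mm above the table at rest, half-way across the holder, 143 mm in front of the hinge line; moves with the tab. The dark flat pad is 34 mm wide and reaches from 17 mm in front of this point to 30 mm behind it. Pressed straight down it yields from 2 N, about 6 N at its end stop.
- wide_tab (a joint): Release tab of the wide holder, a rocker, rad: 0 at rest, frees the lid at about 0.13, end stop at 0.22 (the pressing point is then 10 mm lower and the hook has swung about 7 mm to the front); let go, it springs back to 0.
- wide_hook (a point): Top of the wide tab's hook, in the middle of the holder's front, 79 mm above the table at rest; moves with the tab. The hook, 26 mm wide, holds the shut lid down by its front edge; its front face is 110 mm in front of the hinge line.
- wide_lid (a joint): Lid of the wide holder, rad: 0 shut, 1.92 fully open, leaning back on its stop. Freed, a spring lifts it within half a second to about 0.6, no farther. Beyond that only its weight acts (70 to 140 g): let go below about 1.47 it sinks back to 0.6, above it falls open by itself, damped, in 1 to 2 s.
- wide_edge (a point): Middle of the wide lid's front lower edge, 100 mm from the hinge line; moves with the lid, its x axis pointing to the hinge. With the lid ajar at 0.6 rad it is about 118 mm above the table and 82 mm in front of the hinge line, so a fingertip fits between it and the hook below.
- narrow_unit: The narrower cuvette holder, 80 mm wide, its lid 74 mm; otherwise built and measured like the wider one, with the same tab, hook and spring. Origin and axes likewise. Leave it shut.
- narrow_lid (a joint): Lid of the narrower holder, rad: 0 shut; leave it shut.
- flask_a: Conical glass flask, 80 mm wide at the foot, 122 mm tall; origin under its centre. Bystander.
- flask_b: A second flask like it. Bystander.
- wash_bottle: White plastic bottle, 64 mm wide, 160 mm tall; origin under its centre. Bystander.
- white_jar: White jar with a black cap, 56 mm wide, 85 mm tall; origin under its centre. Bystander.
- dropper: Small amber bottle, 26 mm wide, 62 mm tall, standing between the two holders; origin under its centre. Bystander.
- blue_cap: Blue screw cap lying on the table in front of the holders, 42 mm wide, 13 mm high; origin under its centre. Bystander.
- vial_rack: White vial rack, 70 x 130 x 30 mm; origin under its centre. Bystander.
- tile: White ceramic tile, 100 x 100 x 6 mm; origin under its centre. Bystander.

How it is judged:
By the outcome, as a careful person would: the job done as asked, in the order asked, and still so for the second after the job is handed in, with the robot touching nothing.
It also fails if it takes over 53 s, if anything falls off the work surface, if the arm or the gripper's body presses on something with over 40 N, if the wrist force passes 120 N, or if a joint passes its speed limit or range.

## Working session

There is one attempt and no reset: what is moved stays moved. The work goes in short steps, Python scripts to look and compute and a tool call to move; the robot and the scene stay as the last step left them, time stands still between calls to the robot, and variables do not carry over. Pictures are saved under pics/ and viewed, at most 10 in all, crops included, and the job is handed in when it is done.

Besides the shell and the picture viewer there is one more tool, called after "Call:" as name(argument=value, ...), one argument or row to a line, values as JSON. move_arm: Moves the arm, as the interface text tells. Scaled input: -1 to 1 covers 80 cm each way for a shift and 120 degrees each way for a turn. Its arguments: {"type":"object","properties":{"deltas":{"type":"array","items":{"type":"array","items":{"type":"array","items":{"type":"number","minimum":-1,"maximum":1}}}},"squeeze":{"type":"number"}},"required":["deltas"]}

```bash
mkdir -p pics; cat > h.py <<'E'
import numpy as np, cv2
from rig import manip
def K(p): return np.array([[p['fx'],0,p['cx']],[0,p['fy'],p['cy']],[0,0,1.]])
def ray(name,uv,z):
    p=manip.camera_params(name);R=np.array(p['R']);t=np.array(p['t'])
    uv=np.array(uv,float).reshape(-1,1,2)
    n=cv2.undistortPoints(uv,K(p),np.array(p['dist'])).reshape(-1,2)
    c=-R.T@t; d=np.c_[n,np.ones(len(n))]@R
    z=np.broadcast_to(z,len(n))
    return c+d*((z-c[2])/d[:,2])[:,None]
def proj(name,X):
    p=manip.camera_params(name);R=np.array(p['R']);t=np.array(p['t'])
    return cv2.projectPoints(np.array(X,float).reshape(-1,1,3),cv2.Rodrigues(R)[0],t,K(p),np.array(p['dist']))[0].reshape(-1,2)
def save(name,f):
    im=manip.get_image(name); cv2.imwrite('pics/'+f,np.ascontiguousarray(im[...,::-1])); return im
E
python3 - <<'E'
from h import *
save('top','t0.png');save('side','s0.png')
for n in('top','side'):
    p=manip.camera_params(n);print(n,-np.array(p['R']).T@p['t'])
print(manip.get_state())
E
```

```text
top [0.39385817 0.02054094 1.00524866]
side [0.35627052 0.99145576 0.97556911]
{'clock': 0.1, 'qpos': array([-1.41700164e+00,  2.76520908e-01,  1.50599142e+00,  2.69333447e-06,
        1.36071810e+00, -1.21007317e-01]), 'qd': array([-0.0013398 , -0.00054657, -0.00209748,  0.0002767 , -0.00084268,
       -0.00197489]), 'effort': array([ 9.34191157e-04, -4.17699766e+01, -2.46404171e+01, -2.51892234e-04,
        5.75427388e-03, -1.68901416e-06]), 'position': array([ 0.15595107, -0.55297281,  0.23853842]), 'ee_rot': array([-8.18801186e-04,  9.90575030e-01,  1.36968750e-01, -1.21073634e-05]), 'contact_force': array([-0.00079566,  0.10719296,  0.06491894]), 'moment': array([ 0.00112105, -0.07513606, -0.01343519]), 'gripper_force': 0.0, 'width': 0.08523638044664664}
```

View pics/t0.png

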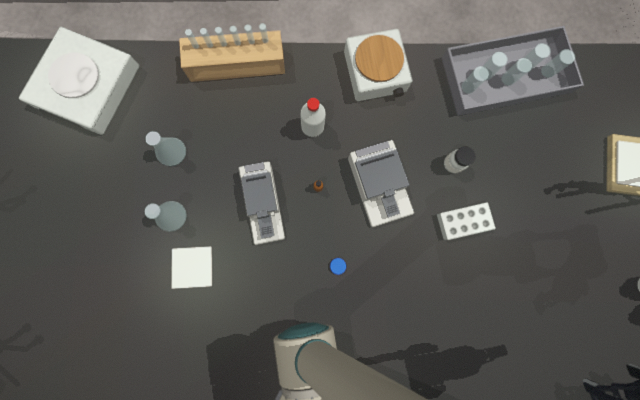

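View pics/s0.png

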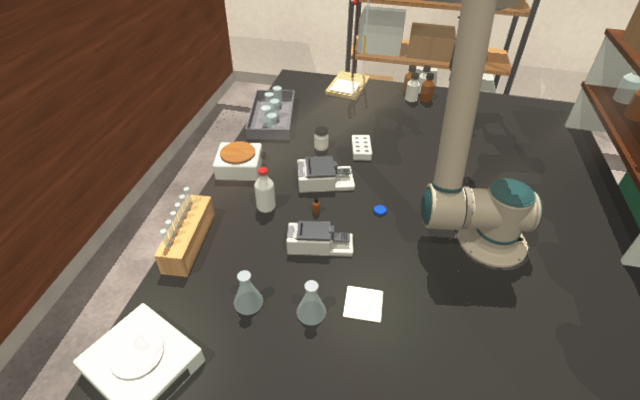

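The wider holder is the right one in the top view, around px (381,183); the narrow one is at (261,203), with the amber dropper at (319,186) between them. I'll enlarge the wide one.

```bash
python3 - <<'E'
import cv2
im=cv2.imread('pics/t0.png')[130:235,335:425]
cv2.imwrite('pics/t0c.png',cv2.resize(im,None,fx=5.5,fy=5.5,interpolation=cv2.INTER_CUBIC))
E
```

```text
(no output)
```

View pics/t0c.png

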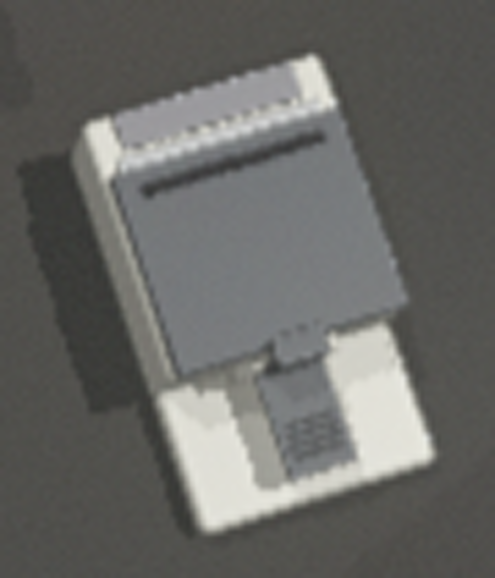

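```bash
cat > fit.py <<'E'
from h import *
from scipy.optimize import least_squares
uvc=np.array([(180,375),(408,303),(115,175),(340,108),(205,532),(437,460),(290,480),(355,462)],float)
uv=np.array([335,130])+uvc/5.5-.5+.5/5.5
M=np.array([(-100,57,72),(-100,-57,72),(0,57,72),(0,-57,72),(-170,60,20),(-170,-60,20),(-160,17,45),(-160,-17,45)])/1000
def W(q,M=M):
    c,s=np.cos(q[2]),np.sin(q[2]);M=np.atleast_2d(M)
    return np.c_[q[0]+c*M[:,0]-s*M[:,1],q[1]+s*M[:,0]+c*M[:,1],M[:,2]]
g=ray('top',[[381,160]],.062)[0]
r=least_squares(lambda q:(proj('top',W(q))-uv).ravel(),[g[0],g[1],0])
q=r.x
if __name__=='__main__':
    print('hinge',q,np.degrees(q[2]));print((proj('top',W(q))-uv).round(1))
    print('press',W(q,np.array([-.143,0,.045])))
    s=manip.get_state()
    from scipy.spatial.transform import Rotation as Ro
    R=Ro.from_quat(np.roll(s['ee_rot'],-1)).as_matrix();print(R.round(3))
    # side overlay check
    im=cv2.imread('pics/s0.png')
    a=np.array([(-100,57,72),(-100,-57,72),(0,-57,72),(0,57,72),(-160,17,45),(-160,-17,45),(-170,60,20),(-170,-60,20),(-143,0,45),(30,60,60)])/1000
    P=proj('side',W(q,a)); 
    c=cv2.resize(im[140:210,280:370],None,fx=7,fy=7,interpolation=cv2.INTER_CUBIC)
    for p in P: cv2.circle(c,tuple(int(v) for v in (p-[280,140]+.5)*7),3,(0,0,255),-1)
    cv2.imwrite('pics/s0c.png',c)
E
python3 fit.py
```

```text
hinge [ 0.64485189 -0.15316121  0.28727825] 16.459831496461092
[[-0.3  0.3]
 [ 0.6  0.4]
 [-0.7 -0.3]
 [ 0.2 -0.6]
 [-0.6  0.2]
 [-0.1 -0.1]
 [ 0.1  0.3]
 [ 0.7 -0.3]]
press [[ 0.50771222 -0.19367927  0.045     ]]
[[ 0.962  0.271 -0.   ]
 [ 0.271 -0.962  0.002]
 [ 0.    -0.002 -1.   ]]
```

View pics/s0c.png

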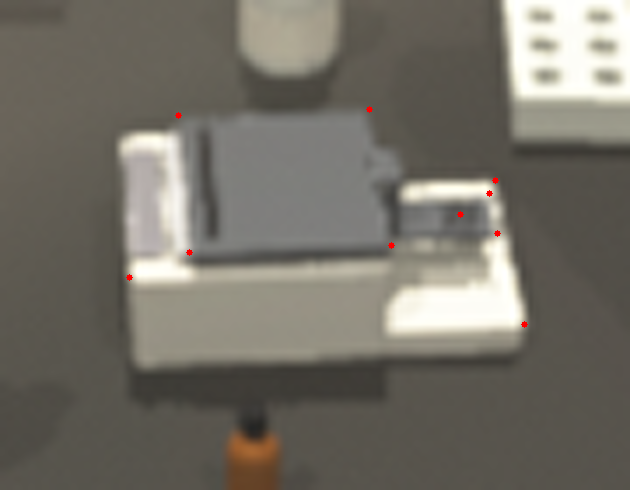

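The fit residuals are below 1 px and the side view agrees to about 2 mm. The hinge is at (0.645, -0.153) with yaw 16.5°, and the tool's x axis is already nearly along the holder's x. Next I close the fingers and travel to above the tab, 147 mm in front of the hinge.

Call:
move_arm(
  deltas=[
    [[0.02, -0.012, 0, 0, 1], [0.06, -0.036, 0, 0, 1], [0.11, -0.064, 0, 0, 1], [0.16, -0.093, 0, 0, 1], [0.21, -0.122, 0, 0, 1], [0.26, -0.15, 0, 0, 1], [0.31, -0.18, 0, 0, 1], [0.36, -0.208, 0, 0, 1], [0.41, -0.237, 0, -0.003, 1], [0.46, -0.266, 0, -0.006, 1], [0.51, -0.295, 0, -0.006, 1], [0.54, -0.3125, 0, -0.006, 1]],
  ],
  squeeze=20,
)

```text
clock: 1.3
position: [0.5055, -0.1915, 0.2392]
ee_rot: [-0.001, 0.989, 0.145, 0.0]
contact_force: [0.4, -0.0, 0.7]
width: -0.0003
gripper_force: 0.0
```

Call:
move_arm(
  deltas=[
    [[0, 0, 0, 0, 1], [0, 0, 0.04, 0, 1], [0, 0, 0.09, 0, 1], [0, 0, 0.14, 0, 1], [0, 0, 0.17, 0, 1], [0, 0, 0.18, 0, 1], [0, 0, 0.18, 0, 1]],
  ],
)

```text
clock: 2.0
position: [0.5029, -0.1953, 0.0945]
ee_rot: [-0.001, 0.99, 0.143, -0.001]
contact_force: [-0.1, -0.3, -0.2]
width: -0.0001
gripper_force: 0.0
```

```bash
cat > st.py <<'E'
from fit import *
from scipy.spatial.transform import Rotation as Ro
s=manip.get_state();R=Ro.from_quat(np.roll(s['ee_rot'],-1)).as_matrix()
d=s['position']-np.array([q[0],q[1],0]);c,sn=np.cos(q[2]),np.sin(q[2])
print(s['clock'],s['width'],'holder frame',[c*d[0]+sn*d[1],-sn*d[0]+c*d[1],d[2]],'F',s['contact_force'],'yawx',np.degrees(np.arctan2(R[1,0],R[0,0])),R[:,2])
E
python3 st.py; python3 - <<'E'
from h import *
save('wrist','w1.png')
E
```

```text
2.0 -6.340262434703115e-05 holder frame [np.float64(-0.14806847408614973), np.float64(-0.0001588352811285748), np.float64(0.09452825961865617)] F [-0.06099131 -0.28331384 -0.16760083] yawx 16.443347322234857 [-0.00237546  0.00113679 -0.99999653]
```

View pics/w1.png

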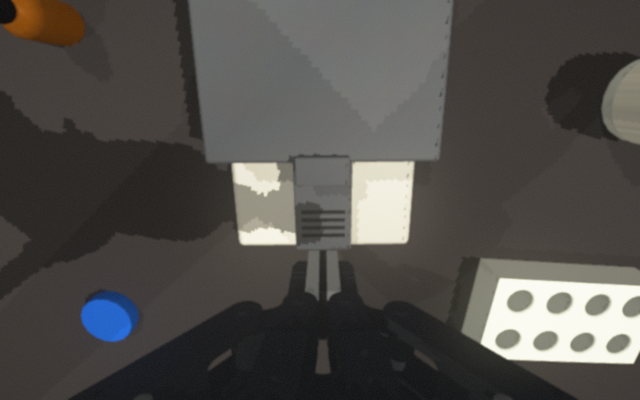

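The wrist view shows the closed fingertips (323,270) lined up with the tab pad and hook (323,165 to 245), with nothing else in the way. Now I press.

Call:
move_arm(
  deltas=[
    [[0, 0, 0.025, 0, 1], [0, 0, 0.045, 0, 1], [0, 0, 0.05, 0, 1], [0, 0, 0.054, 0, 1], [0, 0, 0.057, 0, 1], [0, 0, 0.06, 0, 1], [0, 0, 0.06, 0, 1]],
  ],
)

```text
clock: 2.75
position: [0.5046, -0.1962, 0.0482]
ee_rot: [0.001, 0.99, 0.143, 0.001]
contact_force: [-1.1, -0.8, 4.0]
width: 0.0002
gripper_force: 2.4
```

Call:
move_arm(
  deltas=[
    [[0, 0, 0.002, 0, 1], [0, 0, 0.004, 0, 1], [0, 0, 0.005, 0, 1], [0, 0, 0.005, 0, 1], [0, 0, 0.005, 0, 1], [0, 0, 0.005, 0, 1], [0, 0, 0.005, 0, 1]],
  ],
)

```text
clock: 3.45
position: [0.5047, -0.1961, 0.0439]
ee_rot: [0.001, 0.99, 0.143, 0.001]
contact_force: [-0.9, -1.3, 5.2]
width: 0.0003
gripper_force: 3.0
```

```bash
python3 st.py; python3 - <<'E'
from h import *
im=save('wrist','w2.png');b=save('side','s2.png')
a=cv2.resize(im[:300,100:560],(460,300));c=cv2.resize(b[130:210,280:370],None,fx=3.75,fy=3.75)
cv2.imwrite('pics/c2.png',np.hstack([a,c])[...,::-1])
E
```

```text
3.45 0.0003125425141673929 holder frame [np.float64(-0.1465449158556575), np.float64(-0.0015008834358629028), np.float64(0.04392026694920904)] F [-0.85961484 -1.27142667  5.18516563] yawx 16.47043089891339 [ 0.00170948 -0.00118961 -0.99999783]
```

View pics/c2.png

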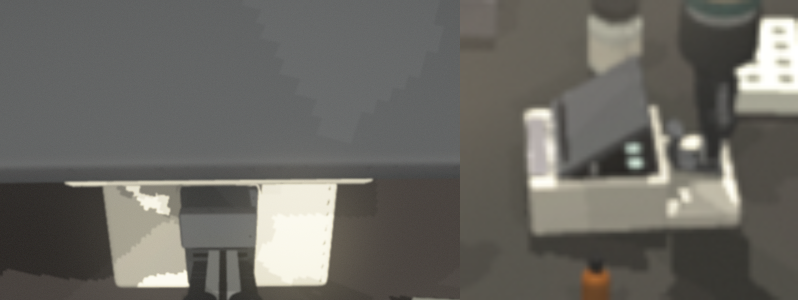

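The lid is ajar: the side view shows it tilted up and the wrist view shows its front edge raised clear of the hook. Now I lift the fingertips to 0.104 m and check where the wrist camera sits.

Call:
move_arm(
  deltas=[
    [[0, 0, -0.01, 0, 1], [0, 0, -0.03, 0, 1], [0, 0, -0.06, 0, 1], [0, 0, -0.08, 0, 1], [0, 0, -0.085, 0, 1], [0, 0, -0.085, 0, 1], [0, 0, -0.085, 0, 1]],
  ],
)

```text
clock: 4.25
position: [0.5033, -0.1952, 0.1104]
ee_rot: [-0.001, 0.99, 0.143, -0.001]
contact_force: [-0.3, -0.2, -0.2]
width: 0.0
gripper_force: 0.0
```

```bash
python3 st.py; python3 -c "
from h import *
print(np.array(manip.camera_params('wrist')['tool_from_camera']).round(3))"
```

```text
4.25 2.4197219190070305e-05 holder frame [np.float64(-0.1476454462564719), np.float64(-0.00018684520572208319), np.float64(0.11043006049027469)] F [-0.34564189 -0.24783853 -0.21200441] yawx 16.461894666663536 [-1.53206565e-03  9.43944838e-04 -9.99998381e-01]
[[ 0.    -0.95  -0.313  0.08 ]
 [ 1.    -0.     0.001 -0.   ]
 [-0.001 -0.313  0.95  -0.135]
 [ 0.     0.     0.     1.   ]]
```

Call:
move_arm(
  deltas=[
    [[0.015, 0, 0, 0, 1], [0.04, 0, 0, 0, 1], [0.06, 0, 0, 0, 1], [0.07, 0, 0, 0, 1], [0.08, 0, 0, 0, 1], [0.09, 0, 0, 0, 1], [0.1, 0, 0, 0, 1], [0.11, 0, 0, 0, 1], [0.12, 0, 0, 0, 1], [0.12, 0, 0, 0, 1]],
  ],
)

```text
clock: 5.25
position: [0.5613, -0.1784, 0.1156]
ee_rot: [0.004, 0.988, 0.148, -0.038]
contact_force: [-78.3, -29.0, 65.1]
width: 0.0002
gripper_force: 43.8
```

```bash
python3 st.py; python3 - <<'E'
from h import *
im=save('wrist','w3.png');b=save('side','s3.png')
a=cv2.resize(im[:300,100:560],(460,300));c=cv2.resize(b[130:210,280:370],None,fx=3.75,fy=3.75)
cv2.imwrite('pics/c3.png',np.hstack([a,c])[...,::-1])
E
```

```text
5.25 0.00018430405659531016 holder frame [np.float64(-0.08728015195178371), np.float64(-0.0005442234142015202), np.float64(0.11556192555639497)] F [-78.25995541 -29.04702457  65.12331121] yawx 17.013462471561432 [-0.07345328 -0.01855187 -0.99712609]
```

View pics/c3.png

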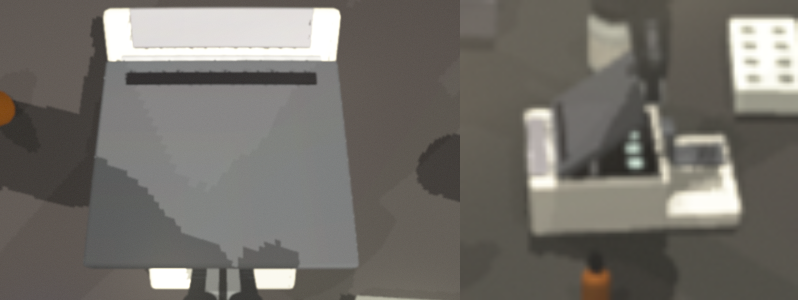

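The fingertip jammed against the lid's front face: the force points along the lid, through the hinge, so the tip was too high. I'm backing off at once.

Call:
move_arm(
  deltas=[
    [[-0.04, 0, 0, 0, 1], [-0.08, 0, 0, 0, 1], [-0.11, 0, 0, 0, 1], [-0.11, 0, 0, 0, 1], [-0.11, 0, 0, 0, 1]],
  ],
)

```text
clock: 5.85
position: [0.5123, -0.1934, 0.1113]
ee_rot: [0.0, 0.99, 0.143, 0.0]
contact_force: [1.4, 0.5, 0.5]
width: -0.0001
gripper_force: 0.0
```

```bash
python3 st.py; python3 - <<'E'
from h import *
im=save('wrist','w4.png');b=save('side','s4.png')
c=cv2.resize(b[135:205,285:365],None,fx=7,fy=7,interpolation=cv2.INTER_CUBIC)
from fit import W,q
# lid lower-front edge corners for several angles
for k,th in enumerate((.4,.5,.6)):
    P=proj('side',W(q,np.array([(-.1*np.cos(th),y,.062+.1*np.sin(th)) for y in(.057,-.057)])))
    P=[tuple(int(v) for v in (p-[285,135]+.5)*7) for p in P]
    cv2.line(c,P[0],P[1],[(255,0,0),(0,255,0),(0,0,255)][k],1)
cv2.imwrite('pics/c4.png',c[...,::-1])
E
```

```text
5.85 -7.182771130352174e-05 holder frame [np.float64(-0.1385300730897629), np.float64(-0.0010670234938429252), np.float64(0.1113127281343328)] F [1.38219302 0.48258778 0.469825  ] yawx 16.42529590812493 [ 9.64391317e-04 -7.45349108e-05 -9.99999532e-01]
```

View pics/c4.png

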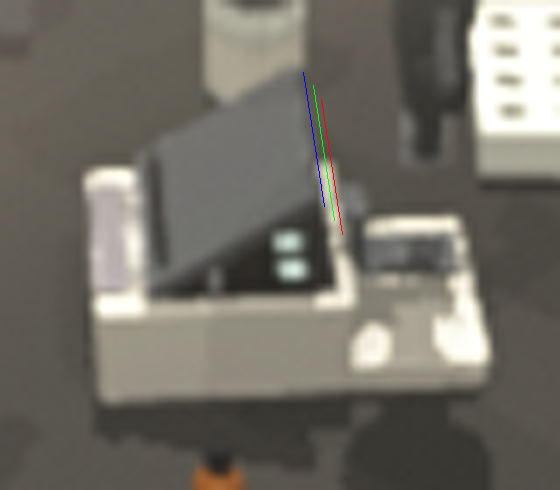

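The lid stands at about 0.6 rad, as expected. High friction on the vertical pad locked the edge, since a force ratio of about 0.78 points through the hinge. So I'll follow the edge's arc, lifting while pushing so that it doesn't slide.

Call:
move_arm(
  deltas=[
    [[0, 0, 0.01, 0, 1], [0.02, 0, 0.01, 0, 1], [0.04, 0, 0.01, 0, 1], [0.053, 0, 0.01, 0, 1], [0.0575, 0, 0.008, 0, 1], [0.062, 0, 0.004, 0, 1], [0.067, 0, 0, 0, 1], [0.072, 0, -0.005, 0, 1], [0.076, 0, -0.009, 0, 1], [0.076, 0, -0.009, 0, 1]],
  ],
)

```text
clock: 6.95
position: [0.5711, -0.176, 0.1194]
ee_rot: [0.0, 0.99, 0.143, 0.001]
contact_force: [-0.5, -0.1, 0.6]
width: -0.0002
gripper_force: 0.3
```

```bash
python3 st.py
```

```text
6.95 -0.0001582139859627405 holder frame [np.float64(-0.07719004819358603), np.float64(-0.001011890790699209), np.float64(0.11940529071681084)] F [-0.46967594 -0.07546799  0.57909837] yawx 16.444814792873835 [ 2.88180430e-03 -1.49137497e-04 -9.99995836e-01]
```

Call:
move_arm(
  deltas=[
    [[0.01, 0, -0.009, 0, 1], [0.02, 0, -0.0155, 0, 1], [0.0305, 0, -0.022, 0, 1], [0.042, 0, -0.027, 0, 1], [0.054, 0, -0.031, 0, 1], [0.066, 0, -0.034, 0, 1], [0.075, 0, -0.035, 0, 1], [0.083, 0, -0.035, 0, 1], [0.09, 0, -0.035, 0, 1], [0.096, 0, -0.035, 0, 1], [0.1, 0, -0.035, 0, 1], [0.1, 0, -0.035, 0, 1]],
  ],
)

```text
clock: 8.15
position: [0.647, -0.1534, 0.1463]
ee_rot: [0.0, 0.99, 0.143, -0.0]
contact_force: [-0.4, -0.3, 0.5]
width: -0.0004
gripper_force: 0.0
```

```bash
python3 st.py; python3 - <<'E'
from h import *
im=save('wrist','w5.png');b=save('side','s5.png')
a=cv2.resize(im[:300,100:560],(460,300));c=cv2.resize(b[130:210,280:370],None,fx=3.75,fy=3.75)
cv2.imwrite('pics/c5.png',np.hstack([a,c])[...,::-1])
E
```

```text
8.15 -0.0003528580699966104 holder frame [np.float64(0.0019639516806152597), np.float64(-0.0008129949251287746), np.float64(0.14632700636908186)] F [-0.42449884 -0.29978     0.5133457 ] yawx 16.47298340765394 [-2.54598257e-05 -7.29620339e-05 -9.99999997e-01]
```

View pics/c5.png

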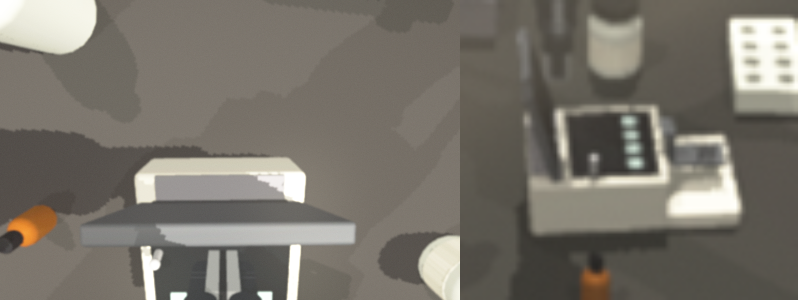

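The lid is past upright (about 1.7 rad). I back the fingers away to the front, rise, and let the lid settle.

Call:
move_arm(
  deltas=[
    [[-0.02, 0, 0, 0, 1], [-0.05, 0, 0, 0, 1], [-0.09, 0, 0, 0, 1], [-0.13, 0, 0, 0, 1], [-0.18, 0, 0, 0, 1], [-0.22, 0, -0.04, 0, 1], [-0.24, 0, -0.09, 0, 1], [-0.25, 0, -0.13, 0, 1], [-0.25, 0, -0.15, 0, 1], [-0.25, 0, -0.15, 0, 1], [-0.25, 0, -0.15, 0, 1], [-0.25, 0, -0.15, 0, 1]],
  ],
)

```text
clock: 9.45
position: [0.4542, -0.2096, 0.265]
ee_rot: [-0.001, 0.99, 0.143, -0.001]
contact_force: [-0.1, 0.2, 0.2]
width: -0.0001
gripper_force: 0.0
```

Call:
move_arm(
  deltas=[
    [[0, 0, 0, 0, 1], [0, 0, 0, 0, 1], [0, 0, 0, 0, 1], [0, 0, 0, 0, 1], [0, 0, 0, 0, 1], [0, 0, 0, 0, 1], [0, 0, 0, 0, 1], [0, 0, 0, 0, 1], [0, 0, 0, 0, 1], [0, 0, 0, 0, 1], [0, 0, 0, 0, 1], [0, 0, 0, 0, 1]],
  ],
)

```text
clock: 10.65
position: [0.4549, -0.2101, 0.2665]
ee_rot: [0.0, 0.99, 0.143, -0.0]
contact_force: [0.6, 0.0, 0.3]
width: 0.0
gripper_force: 0.0
```

```bash
python3 st.py; python3 - <<'E'
from h import *
b=save('side','s6.png')
cv2.imwrite('pics/c6.png',cv2.resize(b[100:330,200:440],None,fx=2.5,fy=2.5)[...,::-1])
E
```

```text
10.65 2.0970074502198916e-05 holder frame [np.float64(-0.19834266868808048), np.float64(-0.0008105387102229217), np.float64(0.2665104011118459)] F [0.59901563 0.01684116 0.32915082] yawx 16.463740526369552 [ 1.40239177e-05 -9.92958141e-05 -9.99999995e-01]
```

View pics/c6.png

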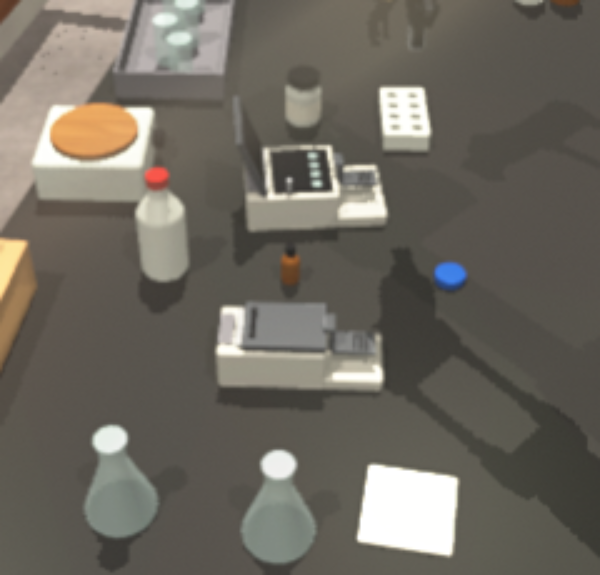

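The wide lid (250,145) leans back open by itself. The narrow holder (285,330) is still shut, and all the bystanders stand where they were.

```bash
python3 -c "
from rig import manip
print(manip.sign_off())"
```

```text
the job is handed in; nothing more can be done
None
```

The wide holder's lid now rests open by itself past upright, the narrow holder is still shut and nothing else was moved; the first push jammed at about 106 N on the wrist (limit 120 N) before I backed off, and I handed the job in at about 11 s.

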